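Click the pipe gauge's stop into the yellow notch and lock it

ROBOT

A 7-joint arm with a two-finger parallel gripper is mounted at the origin on the work surface. World frame = base frame: x ahead of the robot, y to its left, z up, the work surface at z = 0. Lengths are in m, angles in rad, forces in N, time in s.
With the tool pointing down it reaches from about 0.425 to 0.925 m from the base axis. Payload 6.8 kg.
Tool frame: the origin (TCP) lies on the front face of the gripper's body, between the roots of the fingers; the fingertips stand 73 mm ahead of it and the grasp point (between the pads) lies r.pinch_z ahead of it (r.pinch_z is the distance from the TCP to the grasp point, in m); z points along the fingers, y is the direction in which the jaws open and shut (so a half turn about z gives the same grasp; the last joint's range is limited). The gripper opens to 85 mm and grips with 20 to 120 N. Pads are 22 mm wide; open, the fingers measure 114 mm over their backs; the gripper's body (76 mm by 85 mm) begins 54 mm behind the grasp point. The pads swing forward as they close: fully open they stand 13 mm farther back than shut.
Start: joints at [-0.108, 0.477, 0.022, 1.555, -0.011, 1.109, -0.083], TCP at [0.675, 0, 0.304] pointing down, gripper open.
Joint ranges: [-2.96, 2.96], [-0.34, 2.1], [-1.41, 1.46], [0.24, 2.44], [-1.37, 4.51], [0.17, 1.92], [-2.96, 2.96]. Speed limits (rad/s): [2.39, 2.39, 3.14, 3.14, 3.14, 3.14, 3.14].

INTERFACE

Orientations are given as a rotation vector (axis times angle).
In Python, from bench import readout, grab_frame, r, search_frame, masks_of, tip_of gives the robot as it stands.
- The arm moves only by the tool step_arm, never from a script. Its argument "commands" is a list of rows, each a list of 7 numbers: the shift along the tool's x, y, z as a fraction of full scale, then the turn, a rotation vector about the tool's x, y, z as a fraction of full scale, then the gripper's target within -1 to 1 (shut at 1, half-way at 0, fully open at -1). In form: [[tx, ty, tz, ax, ay, az, hand], ...]. A call has exactly 10 rows; each row is the pose to reach, as a shift and turn from the pose measured when the call began, along the tool's axes at that moment, turning the shorter way round; what a row does not reach only later rows make up. Full scale, the value 1, is 500 mm for a shift and 360 degrees for a turn. A row lasts 1/8 s, in which the tool goes at most 62.5 mm and 10.7 degrees, less where a joint would pass 70% of its speed; a pose out of reach is approached as far as the arm can. A call with a number of a shift or a turn outside -1 to 1 is refused whole. A call with a gripper value outside its range is refused whole. The fingers move at their own pace and stop on an object; "newtons" is the grip in N (left out, the last holds). Time passes only in rows, so rows that repeat a pose let the fingers close, or fill a call up. It gives the time, the measured TCP pose, the force and the opening at its end, in the units of the state.
- readout.get_obs(): the state, without advancing time (a new reading comes with each control period).
- grab_frame(name): name is "scene" or "side" or "wrist"; returns a dict with "img" (480x640x3 uint8, red, green, blue), "K" (3x3 intrinsics, pixels), "world_to_cam" (4x4, takes a point from world to camera coordinates). Camera axes: x right, y down, z forward; pixel columns grow to the right and rows downward; lengths in m; the calibration is good to about 2 mm. A picture is of the moment at which its call begins. There is no depth.
- r.hand_in(): hands the job in, once; it reports no verdict.
Trained networks look in a picture, given as the dict that the camera call returned (one of the last four; its "shot" number tells which), for a name from the list of things; names that differ only in an ending like _2 or _b are one class to them, and where a whole thing is asked for, a point or a joint stands for the part that bears it (a point fixed in the world has none). Each returns a list of dicts, best first, with "p" (0 to 1); they miss things now and then, are a little off and sometimes report something else, mostly with a low value. They report only what shows in the picture. A call takes as long as a camera call.
- search_frame(thing, picture): "extent" ([centre column, centre row, width, height] in pixels, round what is visible of it).
- masks_of(thing, picture): "pixels" (480x640 bool, what is visible of it) and "extent" ([centre column, centre row, width, height] in pixels, round what is visible of it).
- tip_of(thing, picture): "point" ([column, row] in pixels: a listed point, or the origin of a listed thing).
The state is a dict: "clock": time; "joints": joint angles; "qvel": joint speeds; "tau": joint torques, N m; "tcp_pos": TCP position; "orientation": TCP orientation; "contact_force": force on the tool from outside, world axes, zero at the start; "moment": the same for the moment, N m; "grip_width": finger opening in m.
Only numpy, scipy, OpenCV 4.12 (cv2) and the standard library are available. Lean on these libraries where they do the work, as an engineer would, in place of code of your own. Each camera call takes 0.05 s, during which the arm holds its last target. There are 200 camera calls.

TASK

Without gripping it, push the orange sliding stop of the pipe-length gauge along its rail with a fingertip until it clicks into the notch beside the yellow bumper. Then press the red lock button at the end of the gauge fully down. Leave the loose things standing around it where they are.

Things in the scene. Friction and masses are not known exactly. Their poses are not given: they have to be found in the camera images.
- gauge: pipe-length gauge fixed to the bench: plywood board 120 x 450 x 14 mm with an aluminium rail 30 mm wide along its middle (rail top 34 mm above the bench). Origin at the centre of the underside; y runs along the rail from the stop's start end to the lock button, z up. Click notches, each between two small steel ridges 9.6 mm apart on the rail, lie at y = -40, +20 and +80 mm
- stop (a joint): the stop's place along the rail in m: 0 at the start end (its centre at y = -135 mm of the gauge), growing along the gauge's y up to 0.245; starts at 0 to 0.05; notches at 0.095, 0.155, 0.215. It slides with about 1 N and stays where left. Riding over a ridge, into or out of a notch, takes about 8 N; past the ridge the force drops and the stop jumps by itself to within 1.5 mm of the notch's middle
- stop_point (a point): centre of the stop's upright orange tab. The tab is a plate 46 mm across the rail, 20 mm thick along the rail, reaching from 52 to 92 mm above the bench, on a black carriage 52 mm across, 44 mm along the rail with its top at 52 mm; a red pointer line on the carriage's +x side shows its middle. It counts as gripped if fingers press on both halves of its thickness at once
- lock (a joint): how far the red lock button is pressed, in m: 0 up, 0.008 fully down. It moves stiffly (about 4 N) and stays where it is left, down or up
- lock_top (a point): centre of the top face of the red lock button, 30 mm in diameter, on a grey block 50 x 50 mm (top at 44 mm) at y = +190 mm of the gauge; the button's top is 54 mm above the bench when up, 46 mm when fully down
- mark_yellow: round yellow silicone bumper, 24 mm across and 9 mm high, stuck on the gauge's board beside one of the three notches (44 mm to the +x side of the rail's middle line), level with that notch along the rail; origin at the centre of its underside; axes parallel to the gauge's. It does not move. Which colour sits at which notch varies
- mark_blue: round blue silicone bumper, 24 mm across and 9 mm high, stuck on the gauge's board beside one of the three notches (44 mm to the +x side of the rail's middle line), level with that notch along the rail; origin at the centre of its underside; axes parallel to the gauge's. It does not move. Which colour sits at which notch varies
- mark_green: round green silicone bumper, 24 mm across and 9 mm high, stuck on the gauge's board beside one of the three notches (44 mm to the +x side of the rail's middle line), level with that notch along the rail; origin at the centre of its underside; axes parallel to the gauge's. It does not move. Which colour sits at which notch varies
- shower_mid (a point): chrome shower head standing face down, 80 mm across, 58 mm high; loose bystander, the point is at its middle, about half-way up
- valve_mid (a point): grey PVC ball valve with a blue handle, lying, 80 mm long, 55 mm high; loose bystander, the point is at its middle, about half-way up
- fitting_mid (a point): white ceramic pipe fitting, standing, 54 mm across, 56 mm high; loose bystander, the point is at its middle, about half-way up
- offcut_mid (a point): grey PVC pipe offcut, standing, 40 mm across, 60 mm high; loose bystander, the point is at its middle, about half-way up
- wallplug_mid (a point): small white plastic wall plug, lying, 40 mm long, 16 mm high; loose bystander, the point is at its middle, about half-way up
- tape_mid (a point): black tape measure with green discs on its sides, 62 x 30 x 58 mm; loose bystander, the point is at its middle, about half-way up

How it is judged:
On the way, in this order (a step that is already met when the one before it is completed fails the run):
1. the stop has clicked into the notch beside the yellow bumper, with the lock button still up (y of stop_point in the frame of mark_yellow between -0.003 and 0.003 m and value of joint lock below 0.003 m), for 0.3 s.
2. the lock button is pressed fully down while the stop sits in the yellow notch (y of stop_point in the frame of mark_yellow between -0.003 and 0.003 m and value of joint lock above 0.006 m), for 0.1 s.
At the end, for the whole second after the job is handed in: the stop rests in the notch beside the yellow bumper (its middle within 3 mm of the bumper's middle along the rail) and the lock button is down by more than 6 of its 8 mm (all of step 2 and velocity of joint stop between -0.01 and 0.01 m/s); the robot touches nothing.
It fails at once if the stop is gripped: fingers press on both halves of its tab at once (contact force between the fingers and stop_c3 above 1 N and contact force between the fingers and stop_c4 above 1 N).
It fails at once if a bystander is shifted by more than 25 mm or lifted (distance of any of shower_mid, valve_mid, fitting_mid, offcut_mid, wallplug_mid, tape_mid from where it was at the start of the episode above 0.025 m).
It also fails if it takes over 48 s, if anything falls off the work surface, if the arm or the gripper's body presses on something with over 40 N, if the wrist force passes 120 N, or if a joint passes its speed limit or range.

## Working session

There is one attempt and no reset: what is moved stays moved. The work goes in short steps, Python scripts to look and compute and a tool call to move; the robot and the scene stay as the last step left them, time stands still between calls to the robot, and variables do not carry over. Pictures are saved under pics/ and viewed, about 8 in all and at most 12, crops included, and the job is handed in when it is done.

Besides the shell and the picture viewer there is one more tool, called after "Request:" as name([rows], argument=value, ...), one row to a line, values as JSON. step_arm: Moves the arm, as the interface text tells. Its arguments: {"type":"object","properties":{"commands":{"type":"array"},"newtons":{"type":"number"}},"required":["commands"]}

```bash
mkdir -p pics
cat > h.py <<'E'
from bench import readout, grab_frame, r, search_frame, masks_of, tip_of
import numpy as np, cv2
def ray(f,p):
    T=np.array(f["world_to_cam"]);K=np.array(f["K"])
    d=T[:3,:3].T@np.linalg.solve(K,[p[0],p[1],1.]);o=-T[:3,:3].T@T[:3,3];return o,d
def atz(f,p,z):
    o,d=ray(f,p);return (o+d*(z-o[2])/d[2])
def proj(f,P):
    T=np.array(f["world_to_cam"]);q=np.array(f["K"])@(T[:3,:3]@np.array(P)+T[:3,3]);return q[:2]/q[2]
def save(f,n): cv2.imwrite("pics/"+n,cv2.cvtColor(f["img"],cv2.COLOR_RGB2BGR))
E
python3 - <<'E'
from h import *
Z=dict(gauge=0,stop_point=.072,lock_top=.054,mark_yellow=.014,mark_blue=.014,mark_green=.014,shower_mid=.029,valve_mid=.027,fitting_mid=.028,offcut_mid=.03,wallplug_mid=.008,tape_mid=.029)
for c in("scene","side"):
    f=grab_frame(c);save(f,c+"0.png")
    for t,z in Z.items():
        for d in tip_of(t,f)[:1]: print(c,t,round(d["p"],2),np.round(d["point"]),np.round(atz(f,d["point"],z),3))
print(readout.get_obs(),r.pinch_z)
E
```

```text
scene gauge 0.7 [299. 264.] [ 0.52  -0.005 -0.   ]
scene stop_point 0.82 [236. 223.] [ 0.545 -0.092  0.072]
scene lock_top 0.68 [428. 250.] [0.473 0.176 0.054]
scene mark_yellow 0.54 [262. 277.] [ 0.579 -0.036  0.014]
scene mark_blue 0.59 [347. 284.] [0.545 0.082 0.014]
scene mark_green 0.54 [298. 266.] [0.537 0.002 0.014]
scene shower_mid 0.59 [189. 292.] [ 0.658 -0.106  0.029]
scene valve_mid 0.69 [241. 197.] [ 0.432 -0.155  0.027]
scene fitting_mid 0.55 [306. 202.] [ 0.405 -0.043  0.028]
scene offcut_mid 0.76 [394. 212.] [0.376 0.101 0.03 ]
scene wallplug_mid 0.65 [302. 318.] [0.622 0.046 0.008]
scene tape_mid 0.64 [398. 335.] [0.616 0.175 0.029]
side gauge 0.68 [344. 290.] [0.519 0.007 0.   ]
side stop_point 0.75 [350. 220.] [ 0.545 -0.097  0.072]
side lock_top 0.63 [341. 337.] [0.473 0.177 0.054]
side mark_yellow 0.51 [320. 260.] [ 0.577 -0.043  0.014]
side mark_blue 0.46 [314. 306.] [0.541 0.083 0.014]
side mark_green 0.57 [318. 282.] [0.559 0.02  0.014]
side shower_mid 0.97 [288. 231.] [ 0.661 -0.096  0.029]
side valve_mid 0.71 [418. 244.] [ 0.429 -0.142  0.027]
side fitting_m
[... 194 characters left out ...]
0.029]
{'clock': 1.3, 'joints': array([-0.10808872,  0.47701436,  0.02243228,  1.55537249, -0.01150512,
        1.109281  , -0.08309724]), 'qvel': array([ 0.00129989, -0.00158088, -0.00130661, -0.00078806, -0.00040718,
        0.00024309,  0.00060052]), 'tau': array([ 1.22665377e-03, -5.96315217e+01,  1.60687488e+00, -2.81536388e+01,
        1.24208280e-02,  1.76058689e-03, -2.94160941e-05]), 'tcp_pos': array([ 6.75033540e-01, -1.81779634e-05,  3.03910536e-01]), 'orientation': array([2.22148551e+00, 2.22135156e+00, 6.75888308e-05]), 'contact_force': array([0.12194803, 0.54977197, 0.13678236]), 'moment': array([ 0.01628175,  0.02647703, -0.01546957]), 'grip_width': 0.08558298649902395} 0.0539
```

View pics/scene0.png

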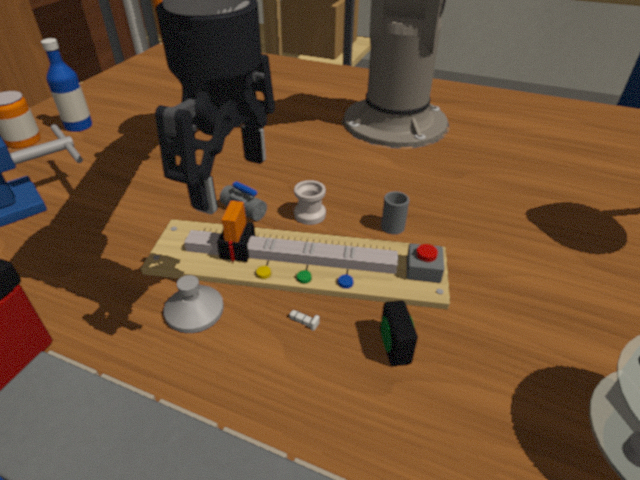

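View pics/side0.png

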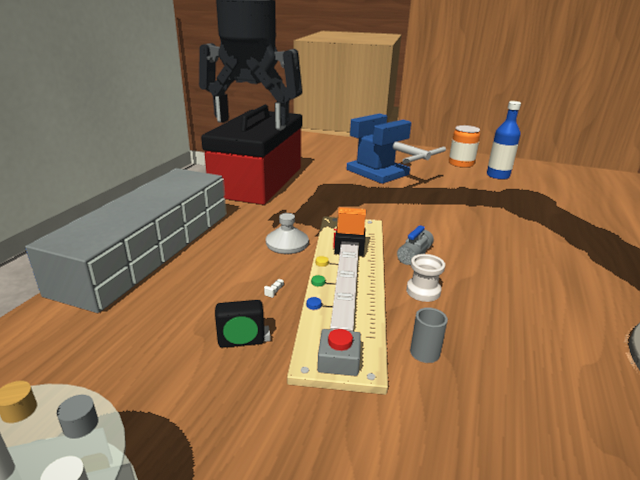

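The views agree: the stop is near 0.045, and the bumpers run yellow (px 262,277 in scene), green, then blue. Yellow is therefore the first notch (0.095). The gauge is yawed about +15°. I'll shut the gripper and go above and behind the tab.

Request:
step_arm([
  [-0.09,-0.08,0.03,0,0,-0.014,1],
  [-0.18,-0.16,0.06,0,0,-0.028,1],
  [-0.274,-0.236,0.1,0,0,-0.042,1],
  [-0.274,-0.236,0.1,0,0,-0.042,1],
  [-0.274,-0.236,0.1,0,0,-0.042,1],
  [-0.274,-0.236,0.1,0,0,-0.042,1],
  [-0.274,-0.236,0.1,0,0,-0.042,1],
  [-0.274,-0.236,0.1,0,0,-0.042,1],
  [-0.274,-0.236,0.1,0,0,-0.042,1],
  [-0.274,-0.236,0.1,0,0,-0.042,1],
])

```text
clock: 2.55
tcp_pos: [0.5571, -0.1369, 0.2539]
orientation: [1.91, 2.494, 0.0]
contact_force: [-1.4, -0.3, -0.1]
grip_width: -0.0004
```

```bash
cat > fit.py <<'E'
from h import *
from scipy.optimize import least_squares
L={"stop_point":None,"lock_top":(0,.19,.054),"mark_yellow":(.044,-.04,.014),"mark_green":(.044,.02,.014),"mark_blue":(.044,.08,.014),"gauge":(0,0,0)}
def G(q,l): c,s=np.cos(q[2]),np.sin(q[2]); return [q[0]+c*l[0]-s*l[1],q[1]+s*l[0]+c*l[1],l[2]]
def fit(cams,tag,lock=.054):
    L["lock_top"]=(0,.19,lock);obs=[]
    for c in cams:
        f=grab_frame(c);save(f,c+tag+".png")
        for t in L:
            if t=="gauge":continue
            for d in tip_of(t,f)[:1]:
                if d["p"]>.3:obs.append((f,t,np.array(d["point"]),c))
    def res(q): return np.concatenate([(proj(f,G(q,L[t] or (0,q[3]-.135,.072)))-p) for f,t,p,c in obs])
    s=least_squares(res,[.522,-.007,.26,.045],loss="soft_l1")
    for o,e in zip(obs,res(s.x).reshape(-1,2)): print(o[3],o[1],np.round(e,1))
    print("pose",np.round(s.x,4));return s.x
def tool(q):
    o=readout.get_obs();p=np.array(o["tcp_pos"]);c,s=np.cos(q[2]),np.sin(q[2]);d=p[:2]-q[:2]
    from scipy.spatial.transform import Rotation as R
    M=R.from_rotvec(o["orientation"]).as_matrix()
    print("tcp in gauge x,y,z",np.round([c*d[0]+s*d[1],-s*d[0]+c*d[1],p[2]],4),"tool x yaw-90",np.arctan2(M[1,0],M[0,0])-np.pi/2,"zaxis",np.round(M[:,2],3),"F",np.round(o["contact_force"],1),"t",o["clock"],"w",o["grip_width"])
E
python3 -c "
from fit import *
q=fit(['scene','side','wrist'],'1');tool(q)"
```

```text
scene stop_point [-3.7  0.2]
scene lock_top [-0.4  0.6]
scene mark_yellow [1.7 0.4]
scene mark_green [ 0.1 -2. ]
side stop_point [ 77.5 -69.5]
side lock_top [ 0.8 -1.4]
side mark_yellow [0.4 2.2]
side mark_green [-0.2  1.9]
side mark_blue [-0.9 -0.5]
wrist stop_point [-0.4 -0.6]
wrist mark_yellow [2.1 0.3]
pose [ 0.5214 -0.01    0.2422  0.0429]
tcp in gauge x,y,z [ 0.0041 -0.1318  0.2539] tool x yaw-90 0.26389753014367145 zaxis [-0.  0. -1.] F [-0.2 -0.7  0.5] t 3.45 w -0.0003004967334467173
```

View pics/wrist1.png

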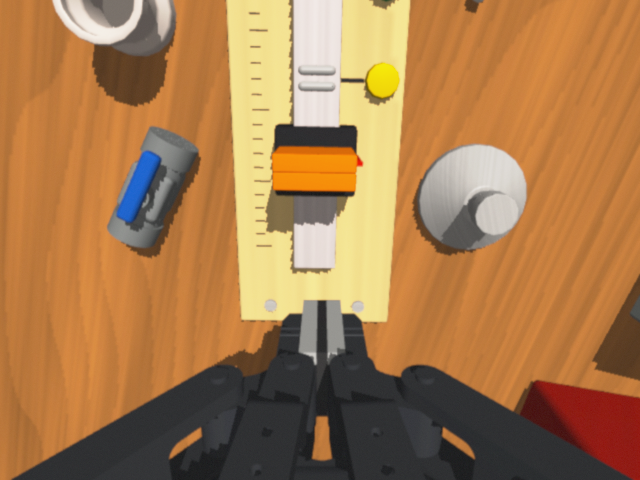

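The wrist view shows the tab at about (315,170), the yellow bumper at (383,80) level with its notch (317,78), and the shut fingers behind at (322,320). The rail is nearly aligned with the tool. Lowering behind the tab.

Request:
step_arm([
  [-0.01,-0.008,0.06,0,0,0.002,1],
  [-0.01,-0.008,0.12,0,0,0.002,1],
  [-0.01,-0.008,0.18,0,0,0.002,1],
  [-0.01,-0.008,0.234,0,0,0.002,1],
  [-0.01,-0.008,0.234,0,0,0.002,1],
  [-0.01,-0.008,0.234,0,0,0.002,1],
  [-0.01,-0.008,0.234,0,0,0.002,1],
  [-0.01,-0.008,0.234,0,0,0.002,1],
  [-0.01,-0.008,0.234,0,0,0.002,1],
  [-0.01,-0.008,0.234,0,0,0.002,1],
])

```text
clock: 4.7
tcp_pos: [0.5545, -0.1429, 0.1371]
orientation: [1.925, 2.482, 0.0]
contact_force: [-0.1, -0.2, 0.1]
grip_width: 0.0002
```

```bash
python3 -c "
from fit import *
tool([.5214,-.01,.25,.043])
f=grab_frame('wrist');save(f,'w2.png')
m=cv2.inRange(f['img'],(170,150,0),(255,255,60))
f2=masks_of('mark_yellow',f)[0];print(f2['p'],f2['extent'],atz(f,f2['extent'][:2],.021))
f2=tip_of('stop_point',f)[0];print(f2,atz(f,f2['point'],.072))
"
```

```text
tcp in gauge x,y,z [-0.0008 -0.1369  0.1371] tool x yaw-90 0.2513433293536351 zaxis [ 0. -0. -1.] F [-0.1 -0.2  0.1] t 4.7 w 0.000195114278732869
0.82 [426.9, 53.8, 58.4, 59.8] [ 0.57265778 -0.03972716  0.021     ]
{'point': [320.9, 206.0], 'p': 0.97} [ 0.54387232 -0.09915549  0.072     ]
```

View pics/w2.png

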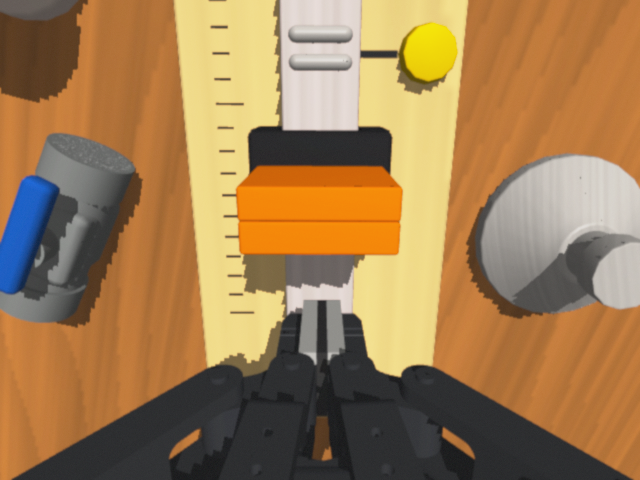

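The tab (318,208) is ahead of the fingertips and the notch sits at (320,48). It needs about 50 mm of stop travel, roughly 74 mm of tool travel. Pushing to just short of the ridge first.

Request:
step_arm([
  [0.02,0,0,0,0,0,1],
  [0.04,0,0,0,0,0,1],
  [0.055,0,0,0,0,0,1],
  [0.07,0,0,0,0,0,1],
  [0.085,0,0,0,0,0,1],
  [0.1,0,0,0,0,0,1],
  [0.112,0,0,0,0,0,1],
  [0.12,0,0,0,0,0,1],
  [0.124,0,0,0,0,0,1],
  [0.124,0,0,0,0,0,1],
])

```text
clock: 6.1
tcp_pos: [0.5389, -0.0825, 0.1369]
orientation: [-1.925, -2.482, -0.0]
contact_force: [-0.0, -0.8, 0.3]
grip_width: 0.0001
```

```bash
cat > chk.py <<'E'
from fit import *
import sys
tool([.5214,-.01,.25,.043])
f=grab_frame('wrist');save(f,sys.argv[1])
u=np.array([-.247,.969])
try:
 y=masks_of('mark_yellow',f)[0];Y=atz(f,y['extent'][:2],.021)
 s=tip_of('stop_point',f)[0];S=atz(f,s['point'],.072)
 T=np.array(readout.get_obs()['tcp_pos'])
 print(y['p'],s['p'],"yellow-stop",u@(Y-S)[:2],"yellow-tcp",u@(Y-T)[:2],"fixed yellow-tcp",u@(np.array([.5727,-.0397])-T[:2]))
except IndexError as e: print(e)
E
python3 chk.py w3.png
```

```text
tcp in gauge x,y,z [-0.001  -0.0746  0.1369] tool x yaw-90 0.2514541668518555 zaxis [-0.  0. -1.] F [-0.  -0.8  0.3] t 6.1 w 0.00012270911142909987
0.87 0.8 yellow-stop 0.014411862092456753 yellow-tcp 0.03439388188133441 fixed yellow-tcp 0.03338025854475293
```

View pics/w3.png

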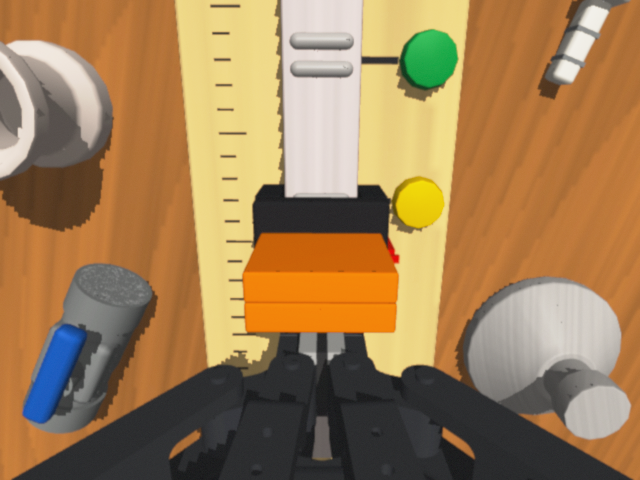

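In contact: the tab sits against the finger, with about 13 mm still to go to yellow (419,203). Creeping up to the ridge.

Request:
step_arm([
  [0.004,0,0,0,0,0,1],
  [0.007,0,0,0,0,0,1],
  [0.009,0,0,0,0,0,1],
  [0.011,0,0,0,0,0,1],
  [0.012,0,0,0,0,0,1],
  [0.013,0,0,0,0,0,1],
  [0.014,0,0,0,0,0,1],
  [0.015,0,0,0,0,0,1],
  [0.016,0,0,0,0,0,1],
  [0.016,0,0,0,0,0,1],
])

```text
clock: 7.5
tcp_pos: [0.5372, -0.0764, 0.1369]
orientation: [1.926, 2.48, -0.001]
contact_force: [2.0, -6.0, -2.2]
grip_width: -0.0001
```

```bash
python3 chk.py w4.png
```

```text
tcp in gauge x,y,z [-0.0011 -0.0682  0.1369] tool x yaw-90 0.2500188565368102 zaxis [ 0.    -0.001 -1.   ] F [ 2.  -6.  -2.2] t 7.5 w -0.00011234237899523743
0.68 0.63 yellow-stop 0.007787063572719173 yellow-tcp 0.02810863724720452 fixed yellow-tcp 0.02673274818950937
```

At the ridge: 6 N, about 1.6 mm of compliance. A little further.

Request:
step_arm([
  [0.003,0,0,0,0,0,1],
  [0.004,0,0,0,0,0,1],
  [0.0045,0,0,0,0,0,1],
  [0.005,0,0,0,0,0,1],
  [0.0055,0,0,0,0,0,1],
  [0.006,0,0,0,0,0,1],
  [0.006,0,0,0,0,0,1],
  [0.006,0,0,0,0,0,1],
  [0.006,0,0,0,0,0,1],
  [0.006,0,0,0,0,0,1],
])

```text
clock: 8.9
tcp_pos: [0.5369, -0.076, 0.137]
orientation: [1.927, 2.476, -0.003]
contact_force: [3.3, -10.0, -3.9]
grip_width: 0.0003
```

```bash
python3 chk.py w5.png
```

```text
tcp in gauge x,y,z [-0.0013 -0.0678  0.137 ] tool x yaw-90 0.2478290777681722 zaxis [ 0.002 -0.004 -1.   ] F [  3.3 -10.   -3.9] t 8.9 w 0.00033052266298335184
list index out of range
```

View pics/w5.png

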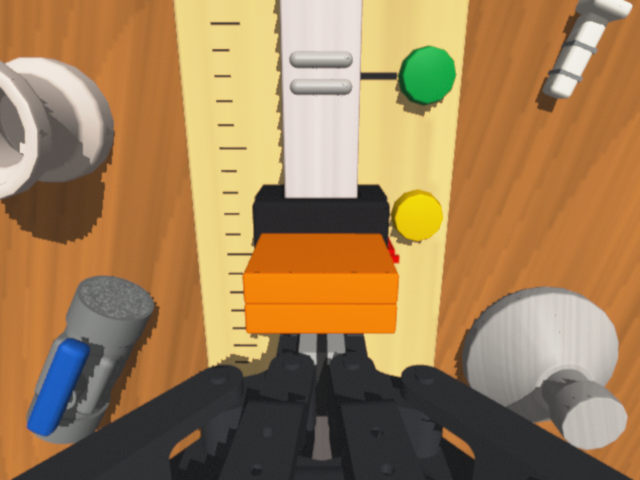

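Not over yet (10 N). A firmer lead, with the end point still short of the notch's middle.

Request:
step_arm([
  [0.006,0,0,0,0,0,1],
  [0.0065,0,0,0,0,0,1],
  [0.007,0,0,0,0,0,1],
  [0.0075,0,0,0,0,0,1],
  [0.008,0,0,0,0,0,1],
  [0.0085,0,0,0,0,0,1],
  [0.009,0,0,0,0,0,1],
  [0.009,0,0,0,0,0,1],
  [0.009,0,0,0,0,0,1],
  [0.009,0,0,0,0,0,1],
])

```text
clock: 10.3
tcp_pos: [0.5357, -0.071, 0.137]
orientation: [1.927, 2.477, -0.002]
contact_force: [-0.2, -1.0, -0.2]
grip_width: 0.0002
```

```bash
python3 chk.py w6.png
```

```text
tcp in gauge x,y,z [-0.0012 -0.0627  0.137 ] tool x yaw-90 0.24842426819442287 zaxis [ 0.002 -0.003 -1.   ] F [-0.2 -1.  -0.2] t 10.3 w 0.00021807110107699952
0.85 0.85 yellow-stop 0.002848853430284475 yellow-tcp 0.022998731001702723 fixed yellow-tcp 0.02154004764195696
```

The force dropped, so it clicked. Backing off and rising to look.

Request:
step_arm([
  [-0.02,0,0,0,0,0,1],
  [-0.04,0,0,0,0,0,1],
  [-0.05,0,-0.02,0,0,0,1],
  [-0.05,0,-0.08,0,0,0,1],
  [-0.05,0,-0.14,0,0,0,1],
  [-0.05,0,-0.2,0,0,0,1],
  [-0.05,0,-0.2,0,0,0,1],
  [-0.05,0,-0.2,0,0,0,1],
  [-0.05,0,-0.2,0,0,0,1],
  [-0.05,0,-0.2,0,0,0,1],
])

```text
clock: 11.7
tcp_pos: [0.5413, -0.0952, 0.2362]
orientation: [1.928, 2.478, -0.004]
contact_force: [0.8, -0.2, 0.0]
grip_width: -0.0001
```

```bash
python3 chk.py w7.png; python3 -c "
from fit import *
q=fit(['scene','side','wrist'],'7');tool(q);print(G(q,(0,.19,.054)))
f=grab_frame('side')
for d in tip_of('lock_top',f)[:1]:print(atz(f,d['point'],.054))
im=cv2.imread('pics/w7.png');cv2.imwrite('pics/w7c.png',cv2.resize(im[20:320,180:500],None,fx=2,fy=2))
"
```

```text
tcp in gauge x,y,z [-0.0018 -0.0875  0.2362] tool x yaw-90 0.24820091009387313 zaxis [ 0.    -0.003 -1.   ] F [ 0.8 -0.2  0. ] t 11.7 w -7.772394834369254e-05
0.76 0.59 yellow-stop 0.003363430361439301 yellow-tcp 0.04720033161848575 fixed yellow-tcp 0.046088020801095336
scene stop_point [-2.9 -2.5]
scene lock_top [-2.  -0.2]
scene mark_yellow [-1.1 -0.1]
scene mark_green [-3.2 -1.8]
scene mark_blue [ 0.2 -0.3]
side stop_point [-1.3 -4.1]
side lock_top [-0.3 -1.1]
side mark_yellow [1.6 2.4]
side mark_green [-0.9  4.2]
side mark_blue [-4.6 -1.8]
wrist stop_point [-0.5 -0.6]
wrist mark_yellow [ 2.  -1.5]
wrist mark_green [-0.9 -0.3]
pose [ 0.5204 -0.0101  0.2439  0.0915]
tcp in gauge x,y,z [ 1.000e-04 -8.780e-02  2.371e-01] tool x yaw-90 0.24812605379952957 zaxis [ 0.002 -0.004 -1.   ] F [ 0.1 -1.1 -0.9] t 12.75 w -0.0004051594664737559
[np.float64(0.47455784855112154), np.float64(0.174310938205439), 0.054]
[0.4777441  0.17905136 0.054     ]
```

View pics/w7c.png

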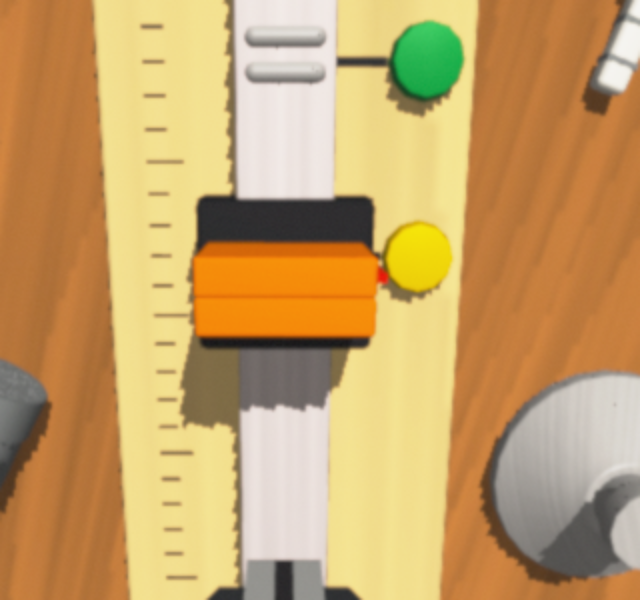

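Run:
```python
from h import *
f=grab_frame('wrist');save(f,'w8.png');u=np.array([-np.sin(.248),np.cos(.248)]);print(readout.get_obs()['tcp_pos'])
T=np.array(f['world_to_cam']);print('cam',-T[:3,:3].T@T[:3,3],T[2,:3])
im=f['img'].astype(int)
def cen(m):
    n,l,s,c=cv2.connectedComponentsWithStats(m.astype(np.uint8));i=1+np.argmax(s[1:,4]);return c[i],s[i]
R,G,B=im[...,0],im[...,1],im[...,2]
roi=np.zeros(R.shape,bool);roi[100:200,340:420]=1
red,sr=cen((R>150)&(G<70)&roi);yel,sy=cen((R>150)&(G>140)&(B<60)&roi);print(red,sr,yel,sy)
gr=np.zeros(R.shape,bool);gr[20:90,340:440]=1
g,sg=cen((G>100)&(R<90)&(B<130)&gr);print(g,sg)
Y=atz(f,yel,.021)[:2]@u
print('spacing g-y',atz(f,g,.021)[:2]@u-Y)
for z in(.034,.04,.046,.05,.052):print(z,'red-yel',atz(f,red,z)[:2]@u-Y)
def edge(p,z):return atz(f,p,z)[:2]@u-Y
# carriage front/rear edges and tab edges (full-res px from crop), column 322
for n,row,z in(('carr front top',20+197/2,.052),('tab top front',20+242/2,.092),('tab top front2',20+256/2,.092),('tab rear top',20+297/2,.092),('tab rear bottom',20+337/2,.052),('carr rear',20+347/2,.052)):
    print(n,edge((322,row),z))
```

```text
[ 0.54174243 -0.09522379  0.23704159]
cam [ 0.52330552 -0.01939046  0.3069311 ] [ 0.07679933 -0.30206777 -0.95018784]
[369.64285714 156.78571429] [368 153   5   8  28] [387.61625282 147.35665914] [372 130  33  35 886]
[392.11011905  49.17361111] [ 375   31   35   38 1008]
spacing g-y 0.05943044979262399
0.034 red-yel -0.0044576264062965165
0.04 red-yel -0.0036825205117879123
0.046 red-yel -0.002907414617279308
0.05 red-yel -0.002390677354273618
0.052 red-yel -0.0021323087227707593
carr front top 0.019717280155585798
tab top front 0.010769577942081165
tab top front2 0.007374358990096669
tab rear top -0.0027681188399888146
tab rear bottom -0.021103786972567873
carr rear -0.0241819589437402
```

The pointer, tab and carriage edges put the stop 2–3 mm short of the bumper. That is within calibration error of the ±1.5 mm click, but too near the 3 mm limit. I'll nudge it about 1.3 mm further; a rising force would show a ridge.

Request:
step_arm([
  [0.0,0,0.08,0,0,0,1],
  [0.0,0,0.16,0,0,0,1],
  [0.0,0,0.2,0,0,0,1],
  [0.0,0,0.2,0,0,0,1],
  [0.025,0,0.2,0,0,0,1],
  [0.042,0,0.2,0,0,0,1],
  [0.047,0,0.2,0,0,0,1],
  [0.05,0,0.2,0,0,0,1],
  [0.052,0,0.2,0,0,0,1],
  [0.052,0,0.2,0,0,0,1],
])

```text
clock: 14.15
tcp_pos: [0.5357, -0.0708, 0.1371]
orientation: [1.928, 2.475, -0.002]
contact_force: [0.8, -0.8, 1.0]
grip_width: 0.0
```

```bash
python3 chk.py w9.png
```

```text
tcp in gauge x,y,z [-0.0011 -0.0624  0.1371] tool x yaw-90 0.24753054187429235 zaxis [ 0.002 -0.004 -1.   ] F [ 0.8 -0.8  1. ] t 14.15 w 2.5873976480562738e-05
0.6 0.57 yellow-stop 0.0037359650230682807 yellow-tcp 0.022575642404622093 fixed yellow-tcp 0.020952420343898773
```

Request:
step_arm([
  [0.001,0,0,0,0,0,1],
  [0.002,0,0,0,0,0,1],
  [0.003,0,0,0,0,0,1],
  [0.003,0,0,0,0,0,1],
  [0.003,0,0,0,0,0,1],
  [0.003,0,0,0,0,0,1],
  [0.003,0,0,0,0,0,1],
  [0.003,0,0,0,0,0,1],
  [0.003,0,0,0,0,0,1],
  [0.003,0,0,0,0,0,1],
])

```text
clock: 15.55
tcp_pos: [0.5353, -0.0692, 0.1369]
orientation: [1.928, 2.476, -0.003]
contact_force: [-0.2, -0.7, -0.5]
grip_width: -0.0001
```

```bash
python3 chk.py w10.png
```

```text
tcp in gauge x,y,z [-0.0012 -0.0608  0.1369] tool x yaw-90 0.24768817447145652 zaxis [ 0.002 -0.004 -1.   ] F [-0.2 -0.7 -0.5] t 15.55 w -9.946816970125692e-05
0.83 0.56 yellow-stop 0.001821285353021956 yellow-tcp 0.0217794304668971 fixed yellow-tcp 0.01940660803371945
```

The force is still low, and the gap reads 1.8 mm in the same (biased) estimate. Backing off, rising, and going over towards the lock button.

Request:
step_arm([
  [-0.025,0,0,0,0,0,1],
  [-0.05,0,0,0,0,0,1],
  [-0.05,0,-0.1,0,0,0,1],
  [-0.05,0,-0.2,0,0,0,1],
  [0.05,0,-0.2,0,0,0,1],
  [0.15,0,-0.2,0,0,0,1],
  [0.25,0,-0.2,0,0,0,1],
  [0.35,0,-0.2,0,0,0,1],
  [0.42,0,-0.2,0,0,0,1],
  [0.42,0,-0.2,0,0,0,1],
])

```text
clock: 16.95
tcp_pos: [0.4834, 0.1369, 0.2363]
orientation: [1.923, 2.48, -0.001]
contact_force: [0.4, -0.7, -0.4]
grip_width: 0.0004
```

Run:
```python
from fit import *
tool([.5214,-.01,.25,.043]);f=grab_frame('wrist');save(f,'w11.png')
for d in tip_of('lock_top',f)[:1]:print(d,atz(f,d['point'],.054))
for d in masks_of('lock_top',f)[:1]:print(d['p'],d['extent'])
im=f['img'].astype(int);m=((im[...,0]>120)&(im[...,1]<60)&(im[...,2]<60)).astype(np.uint8)
n,l,s,c=cv2.connectedComponentsWithStats(m);i=1+np.argmax(s[1:,4]);print(s[i],c[i],atz(f,c[i],.053))
p=readout.get_obs()['tcp_pos'];D=(atz(f,c[i],.053)-p)[:2];a=.2477;print('tool dx,dy',D@[-np.sin(a),np.cos(a)],D@[np.cos(a),np.sin(a)],'tcp',p)
```

```text
tcp in gauge x,y,z [-0.0005  0.1518  0.2363] tool x yaw-90 0.25203007577390424 zaxis [ 0.002 -0.003 -1.   ] F [ 0.4 -0.7 -0.4] t 16.95 w 0.0004196798520026058
{'point': [322.1, 170.4], 'p': 0.57} [0.47526255 0.17373884 0.054     ]
0.72 [321.9, 170.3, 48.7, 50.3]
[ 297  146   48   50 1888] [320.54661017 170.90148305] [0.47448595 0.17306789 0.053     ]
tool dx,dy 0.04117188225498843 0.00042544378527914657 tcp [0.4841678  0.13304831 0.23605697]
```

View pics/w11.png

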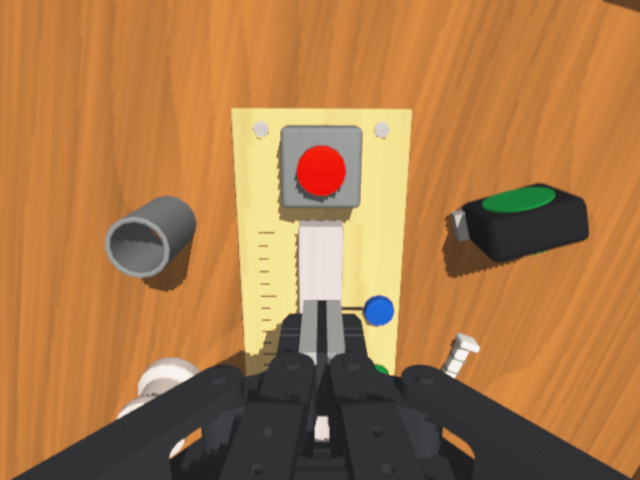

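The button is at (321,171) and the fingertips are lined up with it, 41 mm away. Moving to hover just above it, then checking the stop with the fixed cameras before pressing.

Request:
step_arm([
  [0.04,0.001,0,0,0,0,1],
  [0.082,0.001,0,0,0,0,1],
  [0.082,0.001,0.05,0,0,0,1],
  [0.082,0.001,0.1,0,0,0,1],
  [0.082,0.001,0.15,0,0,0,1],
  [0.082,0.001,0.176,0,0,0,1],
  [0.082,0.001,0.176,0,0,0,1],
  [0.082,0.001,0.176,0,0,0,1],
  [0.082,0.001,0.176,0,0,0,1],
  [0.082,0.001,0.176,0,0,0,1],
])

```text
clock: 18.35
tcp_pos: [0.4752, 0.1727, 0.1485]
orientation: [1.93, 2.473, -0.002]
contact_force: [0.5, 0.9, -0.2]
grip_width: 0.0001
```

Run:
```python
from fit import *
q=fit(['scene','side'],'12');tool(q)
a=cv2.imread('pics/scene12.png')[200:310,190:350];b=cv2.imread('pics/side12.png')[190:340,270:410]
cv2.imwrite('pics/c12.png',np.hstack([cv2.resize(a,(480,330),interpolation=2),cv2.resize(b,(308,330),interpolation=2)]))
```

```text
scene stop_point [-0.1  2.8]
scene lock_top [-0.3  0.2]
scene mark_yellow [ 3.2 -0.7]
scene mark_green [-1.4 -0.3]
scene mark_blue [-0.6  2.1]
side lock_top [0.6 1.1]
side mark_yellow [-0.1  3.5]
side mark_green [ 76.6 -41. ]
side mark_blue [-1.4  0.5]
pose [ 0.5226 -0.0067  0.25    0.0932]
tcp in gauge x,y,z [-0.0019  0.1855  0.1478] tool x yaw-90 0.24559537723458424 zaxis [ 0.002 -0.004 -1.   ] F [-0.4  0.5  0.4] t 18.95 w -7.096834777300305e-05
```

View pics/c12.png

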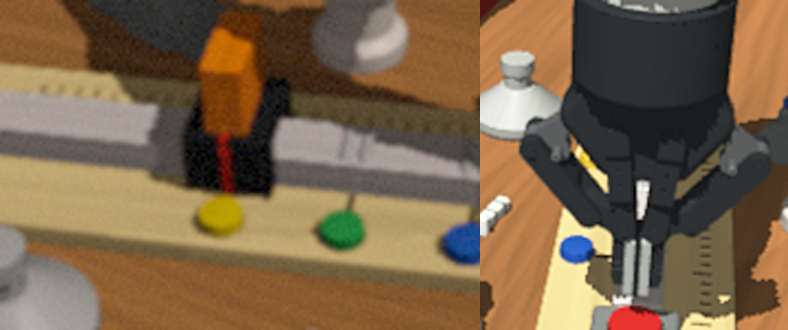

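In the scene crop the red pointer (228,190) lines up with the yellow bumper (220,212) along the same slant as the green notch's mark, so the stop sits in the yellow notch. Pressing the button.

Request:
step_arm([
  [0,0,0.02,0,0,0,1],
  [0,0,0.036,0,0,0,1],
  [0,0,0.042,0,0,0,1],
  [0,0,0.047,0,0,0,1],
  [0,0,0.052,0,0,0,1],
  [0,0,0.056,0,0,0,1],
  [0,0,0.06,0,0,0,1],
  [0,0,0.063,0,0,0,1],
  [0,0,0.063,0,0,0,1],
  [0,0,0.063,0,0,0,1],
])

```text
clock: 20.2
tcp_pos: [0.475, 0.1725, 0.1183]
orientation: [1.93, 2.473, -0.003]
contact_force: [-8.9, -4.0, 28.3]
grip_width: 0.0003
```

It bottomed at 28 N with the tip at about 45 mm. Lifting clear and sliding back for a wrist view.

Request:
step_arm([
  [0,0,-0.03,0,0,0,1],
  [0,0,-0.1,0,0,0,1],
  [0,0,-0.2,0,0,0,1],
  [-0.1,0,-0.24,0,0,0,1],
  [-0.2,0,-0.24,0,0,0,1],
  [-0.3,0,-0.24,0,0,0,1],
  [-0.4,0,-0.24,0,0,0,1],
  [-0.48,0,-0.24,0,0,0,1],
  [-0.48,0,-0.24,0,0,0,1],
  [-0.48,0,-0.24,0,0,0,1],
])

```text
clock: 21.45
tcp_pos: [0.5332, -0.0591, 0.2396]
orientation: [1.929, 2.473, -0.002]
contact_force: [0.4, 0.2, 0.2]
grip_width: -0.0001
```

```bash
python3 chk.py w13.png
python3 - <<'E'
from fit import *
q=fit(['scene','side','wrist'],'13',.046)
s=cv2.imread('pics/side13.png')[180:400,260:420];a=cv2.imread('pics/side0.png')[300:390,290:390];b=cv2.imread('pics/side13.png')[300:390,290:390]
w=cv2.imread('pics/wrist13.png')[0:330,200:450]
cv2.imwrite('pics/c13.png',np.hstack([cv2.resize(np.vstack([a,b]),(300,540),interpolation=2),cv2.resize(w,(409,540))]))
E
```

```text
tcp in gauge x,y,z [-0.0008 -0.0505  0.2396] tool x yaw-90 0.24572119781642665 zaxis [ 0.003 -0.004 -1.   ] F [0.4 0.2 0.2] t 21.45 w -9.24511763044803e-05
0.95 0.78 yellow-stop 0.0015680241442295045 yellow-tcp 0.009036096003605908 fixed yellow-tcp 0.008181379965595115
scene stop_point [-2.8 -2. ]
scene lock_top [-2.   1.6]
scene mark_yellow [-2.1 -1.6]
scene mark_green [-1.4 -3.8]
scene mark_blue [ 41.8 -37.4]
side stop_point [0.1 1.6]
side lock_top [-2.1 -3.2]
side mark_yellow [ 1.5 -2.1]
side mark_green [-2.7  0. ]
side mark_blue [ 0.5 -1.8]
wrist stop_point [ 1.8 -0.3]
wrist mark_yellow [-0.  -0.5]
wrist mark_green [ 0.3 -0.4]
wrist mark_blue [-1.7 -0.9]
pose [ 0.5214 -0.0112  0.2566  0.0958]
```

View pics/c13.png

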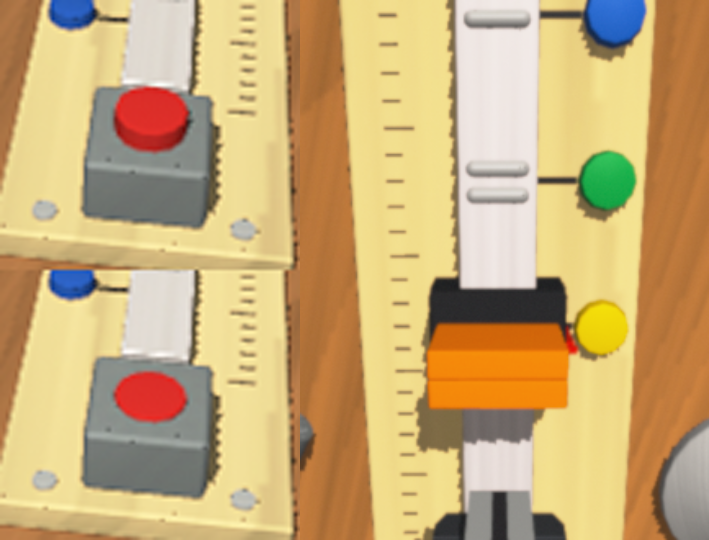

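The button is now nearly flush with its block (lower left, against the raised one above it). The stop is level with yellow: the fit gives 0.0958 against 0.095. The arm is clear, so I'm handing in.

```bash
python3 -c "
from bench import r
print(r.hand_in())"
```

```text
the job is handed in; nothing more can be done
None
```

I pushed the stop with the shut fingertips, from behind only, until it clicked into the notch beside the yellow bumper. I then pressed the red lock button until it bottomed, backed the arm clear and handed the job in at about 22 s.

**Stop:** It went over the ridge at a bit over 10 N, and the force then fell to about 1 N. It first looked 2–3 mm short of the bumper, so I nudged it about 2 mm further without meeting a ridge. The last checks disagree slightly: a single wrist picture puts it 1.6 mm short of the yellow bumper. The fit over all cameras gives 0.0958, against 0.095 for the notch. Both are inside the 3 mm limit and within calibration error.

**Button:** It bottomed at 28 N, and the side picture shows it nearly flush with its block.

**Bystanders:** I saw no sign that the arm touched any of them, but I did not measure their positions again at the end. The tool's force reading was about zero at hand-in.

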